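Clamp a rolling bottle on the shaker platform

ROBOT

A 6-joint arm with a two-finger parallel gripper is mounted at the origin on the work surface. World frame = base frame: x ahead of the robot, y to its left, z up, the work surface at z = 0. Lengths are in m, angles in rad, forces in N, time in s.
With the tool pointing down it reaches from about 0.35 to 0.975 m from the base axis. Payload 4.9 kg.
Tool frame: the origin (TCP) lies at the very end of the fingers, on their centre line; the grasp point (between the pads) lies 19 mm behind it; z points along the fingers, y is the line along which they close (so a half turn about z gives the same grasp; the last joint's range is limited). The gripper opens to 85 mm and grips with 20 to 120 N. Pads are 22 mm wide; open, the fingers measure 114 mm over their backs; the gripper's body (76 mm by 85 mm) begins 54 mm behind the grasp point. The pads swing forward as they close: fully open they stand 13 mm farther back than shut.
Start: joints at [1.157, 0.053, 1.613, -0, 1.476, -0.119], TCP at [0.182, 0.598, 0.2] pointing down, gripper open.
Joint ranges: [-3.01, 3.01], [-1.01, 2.22], [0.06, 2.58], [-1.02, 4.17], [0.09, 2.62], [-3.14, 3.14]. Speed limits (rad/s): [2.57, 2.57, 3.14, 3.14, 3.14, 3.14].

INTERFACE

Orientations are given as a unit quaternion [w, x, y, z].
In Python, from plant import * gives the robot as it stands.
- The arm moves only by the tool jog_arm, never from a script. Its argument "moves" is a list that holds one entry, the list of rows, each a list of 7 numbers: the finger opening in cm, from 0 to 8.54, then the shift along the tool's x, y, z in cm, then the turn, a rotation vector about the tool's x, y, z in rad. A call has 1 to 20 rows; each row shifts and turns the commanded pose from where the row before left it, along the tool's axes as they then stand; what a row does not reach is not made up. A row lasts 1/12 s, in which the tool goes at most 41.7 mm and 7.16 degrees, less where a joint would pass 70% of its speed; a pose out of reach is approached as far as the arm can. A call is refused whole if a number of a shift passes 4.17 or a number of a turn 0.125, either way. A call with a gripper value outside its range is refused whole. The fingers move at their own pace and stop on an object; the grip force is fixed at half the most. Time passes only in rows, so rows that do not move let the fingers close. It gives the time, the measured TCP pose, the force, the opening and the grip force at its end, in the units of the state.
- state(): the state, without advancing time (a new reading comes with each control period).
- grab_frame(name): name is "scene" or "side" or "wrist"; returns a dict with "color" (400x640x3 uint8, blue, green, red), "depth" (400x640 float32, m along the optical axis (not along the pixel's ray), 0 where there is no reading), "fx", "fy", "cx", "cy" (pixels), "k1" (the pictures are not rectified: a ray, as slopes to the right and down, at radius r is drawn at 1 + k1 r^2 times it, then the intrinsics apply), "R" (3x3) and "t" (3): a world point X has camera coordinates R X + t. Camera axes: x right, y down, z forward; pixel columns grow to the right and rows downward; lengths in m; the calibration is good to about 2 mm. A picture is of the moment at which its call begins.
- job_done(): hands the job in; it is judged then, once.
Trained networks look in a picture, given as the dict that the camera call returned (one of the last four; its "shot" number tells which), for a name from the list of things; names that differ only in an ending like _2 or _b are one class to them, and where a whole thing is asked for, a point or a joint stands for the part that bears it (a point fixed in the world has none). Each returns a list of dicts, best first, with "p" (0 to 1); they miss things now and then, are a little off and sometimes report something else, mostly with a low value. They report only what shows in the picture. A call takes as long as a camera call. They do not tell look-alikes from the thing itself.
- recognise(name, picture): "rect" ([centre column, centre row, width, height] in pixels, round what is visible of it).
- regions_of(name, picture): "pixels" (400x640 bool, what is visible of it) and "rect" ([centre column, centre row, width, height] in pixels, round what is visible of it).
The state is a dict: "time": time; "joint_pos": joint angles; "joint_vel": joint speeds; "joint_efforts": joint torques, N m; "tool_pos": TCP position; "tool_rot": TCP orientation; "contact_force": force on the tool from outside, world axes, zero at the start; "ft_torque": the same for the moment, N m; "gripper_width": opening from 0.0 (shut) to 1.0 (fully open); "grasp_force": force on a finger pad.
Only numpy, scipy, OpenCV 4.12 (cv2) and the standard library are available. Lean on these libraries where they do the work, as an engineer would, in place of code of your own. Each camera call takes 0.05 s, during which the arm holds its last target. There are 200 camera calls.

TASK

The amber bottle lies loose and crosswise on the shaker platform, where it can roll off the open sides. Turn it so that it lies along the bars and near the middle of them, slide the clamp bar up until it holds the bottle snugly against the fixed bar (firm but not forced, it is glass), and only then swing the clamping lever fully round to tight. Do not let the bottle roll off, and leave the flasks and everything else on the bench where they stand.

Things in the scene. Friction and masses are not known exactly. Their poses are not given: they have to be found in the camera images.
- bottle: amber glass screw-cap bottle lying on its side on the mat, 0.3 to 0.5 kg, 142 mm long; it rolls freely. Origin: on its axis, at the middle of its straight body (86 mm long, 70 mm diameter); x axis: the bottle's axis, towards the cap. Flat bottom at x = -43 mm. Its axis lies 140 mm above the bench. Once turned, its cap may point to either side
- shaker: fixed white bench shaker with a flat platform. Origin: on the bench under the platform; x: the way the clamp bar closes (away from the robot), y: along the bars, z: up. The dark ribbed mat's top is at z = 105 mm; mat and flush side rails reach over x = -170 to 245 mm, y = -175 to 175 mm, with open edges at both y sides
- bottle_cap (a point): middle of the end face of the bottle's screw cap, 99 mm from the bottle's origin along its axis; the cap is 54 mm in diameter and 27 mm long. At the start it points roughly to the robot, within 35 degrees of square to the bars
- fixed_bar_mid (a point): middle of the fixed bar, on its axis: grey rod, 20 mm diameter, along the shaker's y, at the shaker's x = 130 mm (near face 120 mm), axis 38 mm above the mat, 300 mm long. The bottle belongs before its middle third: bottle origin within 90 mm of this middle along y. Behind it stand two flasks
- clamp_bar (a joint): travel of the sliding clamp bar in m towards the fixed bar, 0 (open) to 0.19; it starts at 0 to 0.02. The gap between the two bars' faces is 220 mm minus this travel, so a 70 mm bottle is held at 0.150. It drags with about 5 N and stays where it is left
- bar_mid (a point): middle of the sliding clamp bar, on its axis, 38 mm above the mat (143 mm above the bench). The bar is a grey 20 mm diameter rod along the shaker's y, carried by an aluminium block 34 x 28 x 50 mm at each end (centres at y = -162 and 162 mm, tops 51 mm above the mat)
- lock_lever (a joint): angle of the black clamping lever in rad: 0 = loose, it points back to the robot (shaker's -x); it swings clockwise seen from above, by 1.5 rad to its stop = tight, where it points inward over the bar (shaker's +y). It starts at 0 to 0.3, needs about 0.1 N m and stays where it is left
- lever_pivot (a point): on the lever's upright axis, on top of the clamp bar's right-hand (-y) block, at mid height of the lever, 73 mm above the mat; the hub is 22 mm in diameter and 26 mm tall
- lever_end (a point): middle of the ball (17 mm) at the lever's free end, 64 mm from the pivot, 77 mm above the mat; the arm is a 12 mm round bar rising slightly from hub to ball
- flask_a: stoppered conical flask, 68 mm across, 113 mm tall, standing on the mat behind the fixed bar, origin under its middle; leave alone
- flask_b: second flask like flask_a; leave alone
- spare_bottle: another amber bottle of the same kind, standing upright on the bench to the left, 142 mm tall, origin under its middle; leave alone
- wash_bottle: white wash bottle with a red bent spout, 72 mm across, 186 mm tall, on the bench to the left; leave alone
- pump_bottle: white soap pump bottle, 55 x 85 mm, 200 mm tall, on the bench to the right; leave alone
- tip_box: pipette tip box with yellow deck, 88 x 128 x 71 mm, on the bench to the right; leave alone
- well_plate: white well plate, 86 x 128 x 14 mm, lying on the bench to the left front; leave alone
- weigh_boat: white plastic weighing boat, about 85 mm square, 24 mm tall, on the bench to the right front; leave alone
Mind the look-alikes: they are no part of the job. Leave any pink look-alike of the bottle alone.

How it is judged:
By the outcome, as a careful person would: the job done as asked, in the order asked, and still so for the second after the job is handed in, with the robot touching nothing.
It also fails if it takes over 64 s, if anything falls off the work surface, if the arm or the gripper's body presses on something with over 40 N, if the wrist force passes 120 N, or if a joint passes its speed limit or range.

## Working session

There is one attempt and no reset: what is moved stays moved. The work goes in short steps, Python scripts to look and compute and a tool call to move; the robot and the scene stay as the last step left them, time stands still between calls to the robot, and variables do not carry over. Pictures are saved under pics/ and viewed, at most 10 in all, crops included, and the job is handed in when it is done.

Besides the shell and the picture viewer there is one more tool, called as name(argument=value, ...), one argument or row to a line, values as JSON. jog_arm: Moves the arm, as the interface text tells. Its arguments: {"type":"object","properties":{"moves":{"type":"array"}},"required":["moves"]}

```bash
mkdir -p pics
cat > h.py <<'E'
from plant import *
import numpy as np, cv2
def ray(f,u,v):
    x=(np.asarray(u,float)-f["cx"])/f["fx"]; y=(np.asarray(v,float)-f["cy"])/f["fy"]
    a,b=x.copy(),y.copy()
    for _ in range(8):
        k=1+f["k1"]*(a*a+b*b); a=x/k; b=y/k
    return a,b
def pts(f,mask):
    v,u=np.nonzero(mask&(f["depth"]>0)); d=f["depth"][v,u]
    a,b=ray(f,u,v); P=np.stack([a*d,b*d,d],1)
    return (P-f["t"])@np.asarray(f["R"])
def pix(f,X):
    c=np.asarray(f["R"])@np.asarray(X)+f["t"]; a,b=c[:2]/c[2]; k=1+f["k1"]*(a*a+b*b)
    return f["fx"]*a*k+f["cx"],f["fy"]*b*k+f["cy"]
E
python3 - <<'E'
from h import *
F={n:grab_frame(n) for n in("scene","side")}
for n,f in F.items():
    cv2.imwrite(f"pics/{n}0.png",f["color"])
    print(n,"cam",-np.asarray(f["R"]).T@f["t"])
    for k in("bottle","bottle_cap","bar_mid","lever_pivot","lever_end","flask_a","shaker"):
        for r in regions_of(k,f)[:3]:
            p=pts(f,r["pixels"])
            print(k,round(r["p"],2),np.round(r["rect"]),len(p),np.round(np.median(p,0),3) if len(p) else "",np.round(np.percentile(p,[2,98],axis=0),3).tolist() if len(p) else "")
E
```

```text
scene cam [1.44928498 0.02905818 0.71945868]
bottle 0.66 [236. 182.  31.  17.] 528 [ 0.177 -0.308  0.047] [[0.145, -0.364, 0.01], [0.197, -0.238, 0.069]]
bottle 0.64 [300. 222.  44.  35.] 1107 [ 0.604 -0.033  0.156] [[0.51, -0.088, 0.105], [0.64, 0.029, 0.175]]
bottle_cap 0.85 [299. 222.  47.  34.] 973 [ 0.606 -0.031  0.158] [[0.527, -0.085, 0.124], [0.64, 0.026, 0.175]]
bottle_cap 0.61 [239. 182.  36.  21.] 613 [ 0.173 -0.306  0.046] [[0.002, -0.368, -0.002], [0.197, -0.235, 0.069]]
bar_mid 0.86 [315. 196. 112.  50.] 1065 [ 0.455 -0.013  0.147] [[0.369, -0.165, 0.104], [0.507, 0.173, 0.183]]
lever_end 0.57 [269. 178.  16.  18.] 89 [ 0.413 -0.145  0.18 ] [[0.368, -0.159, 0.161], [0.433, -0.124, 0.189]]
flask_a 0.91 [264. 246.  22.  42.] 700 [ 0.74  -0.108  0.16 ] [[0.718, -0.135, 0.116], [0.753, -0.083, 0.219]]
shaker 0.68 [291. 243. 162. 140.] 11815 [ 0.715 -0.027  0.105] [[0.422, -0.213, 0.025], [0.826, 0.156, 0.155]]
side cam [-0.16700389 -1.17456209  1.21756926]
bottle 0.65 [279. 320.  46.  50.] 1077 [ 0.146 -0.329  0.057] [[0.116, -0.378, -0.0], [0.196, -0.233, 0.073]]
bottle 0.
[... 510 characters left out ...]
.163, 0.159], [0.43, -0.127, 0.191]]
lever_end 0.64 [390. 181.  14.  31.] 318 [ 0.743 -0.001  0.156] [[0.726, -0.02, 0.11], [0.77, 0.022, 0.221]]
lever_end 0.61 [354. 204.  45.  22.] 739 [ 0.564 -0.046  0.158] [[0.505, -0.091, 0.105], [0.628, 0.048, 0.178]]
lever_end 0.43 [323. 231.  26.   8.] 129 [ 0.407 -0.145  0.181] [[0.358, -0.163, 0.154], [0.43, -0.123, 0.191]]
flask_a 0.68 [390. 180.  20.  31.] 346 [ 0.745 -0.     0.156] [[0.725, -0.019, 0.105], [0.792, 0.079, 0.222]]
flask_a 0.65 [400. 199.  18.  36.] 381 [ 0.718 -0.126  0.154] [[0.679, -0.145, 0.107], [0.746, -0.099, 0.222]]
shaker 0.86 [363. 216. 137.  92.] 7102 [ 0.554 -0.11   0.106] [[0.383, -0.222, 0.028], [0.769, 0.155, 0.161]]
```

Run:
```python
from h import *
f=grab_frame("scene"); g=grab_frame("side")
a=cv2.resize(f["color"][130:330,190:430],None,fx=2.4,fy=2.4,interpolation=2); b=cv2.resize(g["color"][130:290,270:450],None,fx=3,fy=3,interpolation=2)
cv2.imwrite("pics/a.png",a); cv2.imwrite("pics/b.png",b)
P=np.vstack([pts(q,np.ones((400,640),bool)) for q in(f,g)])
m=(abs(P[:,2]-.105)<.004)&(P[:,0]>.3)&(P[:,0]<.9)&(abs(P[:,1])<.3)
print(cv2.minAreaRect(P[m][:,:2].astype(np.float32)))
# brown mask for bottle
for n,q in(("s",f),("d",g)):
  r=[x for x in regions_of("bottle",q)+regions_of("bottle_cap",q)]
  for x in r:
    p=pts(q,x["pixels"]); p=p[(p[:,2]>.12)&(p[:,0]>.45)&(p[:,0]<.7)&(abs(p[:,1])<.15)]
    if len(p)<100: continue
    xy=p[p[:,2]>.16][:,:2]; c=xy.mean(0); d=np.linalg.svd(xy-c,full_matrices=False)[2][0]; s=(xy-c)@d
    print(n,c,np.degrees(np.arctan2(d[1],d[0])),s.min(),s.max(),p[:,2].max())
# bars: height band .143-.156
h=(P[:,2]>.146)&(P[:,2]<.156)
for lo,hi in((.40,.50),(.62,.72)):
  k=h&(P[:,0]>lo)&(P[:,0]<hi)&(abs(P[:,1])<.13); p=P[k]
  y=np.arange(-.13,.13,.02)
  print(lo,[(round(t,2),round(float(np.median(p[abs(p[:,1]-t)<.01,0])),4),int((abs(p[:,1]-t)<.01).sum())) for t in y if (abs(p[:,1]-t)<.01).any()])
```

```text
((0.6604751348495483, -0.05396294593811035), (0.39328449964523315, 0.5501314997673035), 78.07450103759766)
s [ 0.58820667 -0.032753  ] -37.22930612513848 -0.08916726150273463 0.05305412302287091 0.17674211957327596
s [ 0.58840782 -0.0321153 ] -36.96999423546507 -0.08898801305054868 0.05334259681368108 0.17674211957327596
d [ 0.57043625 -0.04114175] -41.37250455004774 -0.08134103843515506 0.06129433393071612 0.18157126192720616
d [ 0.56975697 -0.04151087] -41.88794883445331 -0.07904151879743535 0.06162562697803566 0.18157126192720616
0.4 [(np.float64(-0.13), 0.4321, 14), (np.float64(-0.11), 0.434, 35), (np.float64(-0.09), 0.4381, 47), (np.float64(-0.07), 0.4421, 44), (np.float64(-0.05), 0.4454, 47), (np.float64(-0.03), 0.4501, 37), (np.float64(-0.01), 0.4553, 44), (np.float64(0.01), 0.46, 41), (np.float64(0.03), 0.4626, 36), (np.float64(0.05), 0.4663, 45), (np.float64(0.07), 0.471, 38), (np.float64(0.09), 0.4754, 43), (np.float64(0.11), 0.4814, 41)]
0.62 [(np.float64(-0.13), 0.6774, 17), (np.float64(-0.11), 0.6804, 38), (np.float64(-0.09), 0.6827, 57), (np.float64(-0.07), 0.6837, 68), (np.float64(-0.05), 0.6876, 82), (np.float64(-0.03), 0.6909, 75), (np.float64(-0.01), 0.698, 49), (np.float64(0.01), 0.6934, 12), (np.float64(0.03), 0.707, 40), (np.float64(0.05), 0.7111, 56), (np.float64(0.07), 0.7152, 52), (np.float64(0.09), 0.7148, 26), (np.float64(0.11), 0.7135, 19)]
```

View pics/a.png

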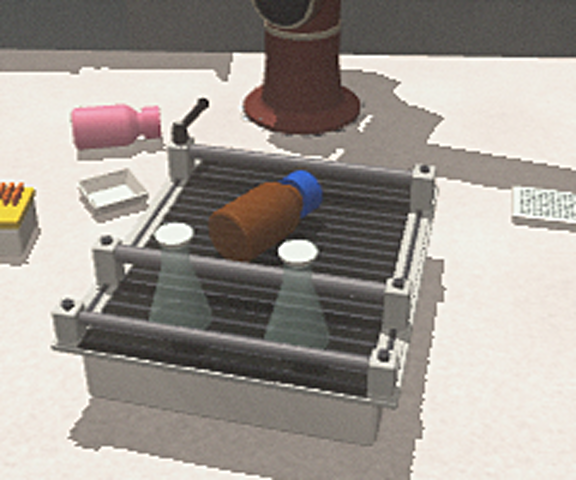

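View pics/b.png

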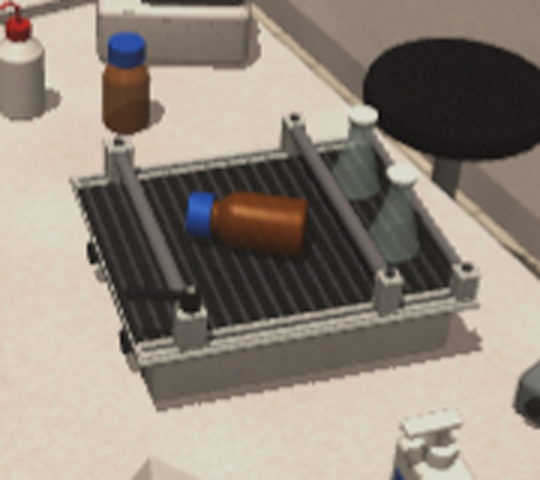

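```bash
cat >> h.py <<'E'
from scipy.optimize import least_squares
from scipy.spatial.transform import Rotation as Ro
def cols(f):
    c=cv2.cvtColor(f["color"],cv2.COLOR_BGR2HSV).astype(int); H,S,V=c[...,0],c[...,1],c[...,2]
    return (H<20)&(S>110)&(V>25),(H>100)&(H<125)&(S>120)
def fitbottle(fr,x0):
    br=[];bl=[]
    for f in fr:
        a,b=cols(f)
        for l,m in((br,a),(bl,b)):
            p=pts(f,cv2.erode(m.astype(np.uint8),np.ones((2,2)))>0); p=p[(p[:,2]>.11)&(p[:,2]<.19)&(np.hypot(p[:,0]-x0[0],p[:,1]-x0[1])<.13)]; l.append(p)
    br=np.vstack(br);bl=np.vstack(bl)
    prof=lambda s:np.interp(s,[-43,43,72,99],[35,35,27,27]) if 0 else np.where(s<.043,.035,np.where(s>.072,.027,np.interp(s,[.043,.065],[.035,.022])))
    def res(q):
        o=[]
        d=np.array([np.cos(q[2]),np.sin(q[2])])
        for p in(br,bl):
            s=(p[:,:2]-q[:2])@d; t=(p[:,:2]-q[:2])@[-d[1],d[0]]; r=np.hypot(t,p[:,2]-.14)
            e=np.where(p is bl,.027,prof(s)); dr=r-e
            lo,hi=(.072,.099) if p is bl else (-.043,.075)
            ax=np.maximum(lo-s,0)+np.maximum(s-hi,0)
            # near end faces the radial deficit is explained by the face
            o+=[np.where(dr<0,np.minimum(abs(dr),np.minimum(abs(s-lo),abs(s-hi))),dr),ax]
        return np.concatenate(o)
    s=least_squares(res,x0,loss="soft_l1",f_scale=.002,x_scale=[.01,.01,.1])
    return s.x,len(br),len(bl),np.median(abs(s.fun))
def shpose():  # from fit, filled in later
    return np.load("sh.npy")
def to_sh(X):
    x,y,a=shpose(); d=np.asarray(X)[...,:2]-[x,y]; c,s=np.cos(a),np.sin(a)
    return d@np.array([[c,-s],[s,c]])
def to_w(X):
    x,y,a=shpose(); c,s=np.cos(a),np.sin(a); return np.asarray(X)@np.array([[c,s],[-s,c]])+[x,y]
def go(x,y,z,yaw):  # yaw: world angle of tool y axis (mod pi); prints tool shift now and turn about z
    s=state(); w=s["tool_rot"]; R=Ro.from_quat([w[1],w[2],w[3],w[0]]).as_matrix()
    d=R.T@(np.array([x,y,z])-s["tool_pos"]); cur=np.arctan2(R[1,1],R[0,1])
    t=-((yaw-cur+np.pi/2)%np.pi-np.pi/2)
    print("shift cm",np.round(d*100,2),"turn z",round(t,3),"yaw now",round(cur,3),"pos",np.round(s["tool_pos"],4),"j6",round(s["joint_pos"][5],2))
E
python3 - <<'E'
from h import *
fr=[grab_frame("scene"),grab_frame("side")]
P=np.vstack([pts(q,np.ones((400,640),bool)) for q in fr]); P=P[(P[:,2]>.1)&(P[:,2]<.17)]
# shaker fit: bars' surface points, cylinder axis z=.143
def res(q,n=0):
    c,s=np.cos(q[2]),np.sin(q[2]); d=P[:,:2]-q[:2]; X=d[:,0]*c+d[:,1]*s; Y=-d[:,0]*s+d[:,1]*c
    o=[]
    for x0 in(.13,-.11+q[3]):
        k=(abs(Y)<.14)&(abs(P[:,2]-.146)<.009)&(abs(X-x0)<.016); o.append(np.where(k,np.hypot(X-x0,P[:,2]-.143)-.010,0.006))
    return np.clip(np.concatenate(o),-.006,.006)
from scipy.optimize import minimize
x0=np.array([.567,0.0,-.203,.003])
best=minimize(lambda q:(res(np.array([q[0],0,q[1],q[2]]))**2).sum(),[.567,-.203,.003],method="Nelder-Mead",options=dict(initial_simplex=[[.567,-.203,.003],[.575,-.203,.003],[.567,-.18,.003],[.567,-.203,.012]]))
X,a,tr=best.x; print(best.x,best.fun)
# y extent from block tops
np.save("sh.npy",[X,0,a]); q=to_sh(P)
for x0 in(.13,-.11+tr):
    k=(abs(q[:,0]-x0)<.017)&(abs(P[:,2]-.156)<.004)&(abs(q[:,1])>.1)&(abs(q[:,1])<.23); y=q[k,1]
    print(len(y),np.percentile(y[y<0],[3,10,50,90,97]),np.percentile(y[y>0],[3,10,50,90,97]))
print(fitbottle(fr,[.59,-.035,2.5]))
s=state(); print(s["tool_pos"],s["tool_rot"],s["joint_pos"])
E
```

```text
[ 0.56465717 -0.20692206  0.00157211] 3.6160037790609176
262 [-0.19010291 -0.18690036 -0.17199323 -0.12447455 -0.11065398] [0.1030587  0.10998948 0.13889422 0.15467095 0.15808842]
212 [-0.19244238 -0.18934782 -0.16997421 -0.110214   -0.10362391] [0.10843016 0.11642041 0.13856886 0.15605635 0.15822324]
(array([ 0.59025093, -0.04462841,  2.47774932]), 949, 179, np.float64(3.059147727728015e-05))
[0.18159723 0.59799405 0.19967163] [-8.78300620e-06  1.46893158e-01  9.89152364e-01 -3.73520052e-05] [ 1.15696223e+00  5.27191266e-02  1.61293356e+00 -2.73305899e-06
  1.47601666e+00 -1.18980596e-01]
```

Run:
```python
from h import *
X,_,a=np.load("sh.npy"); np.save("sh.npy",[X-.0165*-np.sin(a),-.0165*np.cos(a),a])
print("shaker",shpose(),"bottle sh",to_sh([[.590,-.0446]]),"bar",to_sh([.59,-.0446]))
go(.590,-.0446,.28,2.478-np.pi/2)
```

```text
shaker [ 0.56126727 -0.01614802 -0.20692206] bottle sh [[ 0.03396522 -0.02194194]] bar [ 0.03396522 -0.02194194]
shift cm [-57.75 -49.62  -8.03] turn z 0.369 yaw now 1.276 pos [0.1816 0.598  0.1997] j6 -0.12
```

jog_arm(
  moves=[
    [[8.5,0,0,-4,0,0,0],[8.5,0,0,-4,0,0,0],[8.5,-3,-2.6,0,0,0,0],[8.5,-3,-2.6,0,0,0,0],[8.5,-3,-2.6,0,0,0,0],[8.5,-3,-2.6,0,0,0,0],[8.5,-3,-2.6,0,0,0,0],[8.5,-3,-2.6,0,0,0,0],[8.5,-3,-2.6,0,0,0,0],[8.5,-3,-2.6,0,0,0,0],[8.5,-3,-2.6,0,0,0,0],[8.5,-3,-2.6,0,0,0,0],[8.5,-3,-2.6,0,0,0,0],[8.5,-3,-2.6,0,0,0,0],[8.5,-3,-2.6,0,0,0,0],[8.5,-3,-2.6,0,0,0,0],[8.5,-3,-2.6,0,0,0,0],[8.5,-3,-2.6,0,0,0,0],[8.5,-3,-2.6,0,0,0,0],[8.5,-3,-2.6,0,0,0,0]],
  ],
)

```text
time: 2.87
tool_pos: [0.5631, -0.0087, 0.2799]
tool_rot: [0.0, 0.147, 0.989, 0.0]
contact_force: [-0.2, 0.3, 0.5]
gripper_width: 0.999
grasp_force: 0.0
```

Run:
```python
from h import *
w=grab_frame("wrist"); cv2.imwrite("pics/w.png",w["color"])
fr=[w,grab_frame("side")]
print(fitbottle([w],[.59,-.0446,2.478]),fitbottle(fr,[.59,-.0446,2.478]))
P=pts(w,np.ones((400,640),bool)); print(np.median(P[abs(P[:,2]-.105)<.01,2]))
go(.590,-.0446,.28,2.478-np.pi/2)
```

```text
(array([ 0.59171863, -0.04448211,  2.47380582]), 8649, 2173, np.float64(9.892014700751961e-06)) (array([ 0.59170509, -0.04444836,  2.47387521]), 9153, 2259, np.float64(9.869179990577154e-06))
0.10532678814911649
shift cm [-3.48 -2.42 -0.11] turn z 0.363 yaw now 1.27 pos [ 0.5639 -0.0112  0.2789] j6 -1.42
```

View pics/w.png

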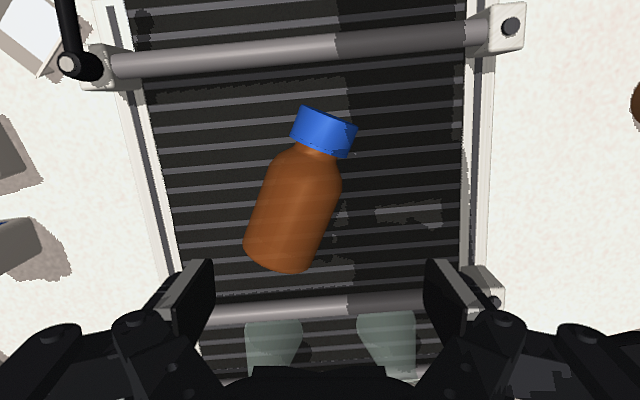

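jog_arm(
  moves=[
    [[8.5,-1.83,-1.2,0,0,0,0],[8.5,-1.83,-1.2,0,0,0,0],[8.5,0,0,0,0,0,0.12],[8.5,0,0,0,0,0,0.12],[8.5,0,0,0,0,0,0.12],[8.5,0,0,3,0,0,0],[8.5,0,0,2,0,0,0],[8.5,0,0,0,0,0,0],[8.5,0,0,0,0,0,0]],
  ],
)

```text
time: 3.72
tool_pos: [0.5894, -0.0397, 0.2285]
tool_rot: [-0.002, 0.321, 0.947, -0.0]
contact_force: [-0.8, 0.4, 0.7]
gripper_width: 0.992
grasp_force: 0.0
```

Run:
```python
from h import *
go(.5917,-.0444,.117,2.4738-np.pi/2)
```

```text
shift cm [-0.51 -0.22 11.15] turn z 0.014 yaw now 0.917 pos [ 0.5894 -0.0397  0.2285] j6 -1.11
```

jog_arm(
  moves=[
    [[8.5,-0.5,-0.2,0,0,0,0.014],[8.5,0,0,2.5,0,0,0],[8.5,0,0,2.5,0,0,0],[8.5,0,0,2.5,0,0,0],[8.5,0,0,2,0,0,0],[8.5,0,0,1,0,0,0],[8.5,0,0,0.6,0,0,0],[8.5,0,0,0,0,0,0],[7.2,0,0,0,0,0,0],[6.9,0,0,0,0,0,0],[6.8,0,0,0,0,0,0],[6.7,0,0,0,0,0,0],[6.6,0,0,0,0,0,0],[6.6,0,0,0,0,0,0],[6.6,0,0,0,0,0,0],[6.6,0,0,0,0,0,0]],
  ],
)

```text
time: 5.05
tool_pos: [0.5931, -0.0449, 0.1187]
tool_rot: [-0.0, 0.328, 0.945, -0.0]
contact_force: [-0.6, -0.6, -0.1]
gripper_width: 0.775
grasp_force: 0.0
```

Run:
```python
from h import *
go(.5917,-.0444,.117,2.4738-np.pi/2); s=state(); print(s["gripper_width"],s["grasp_force"],s["contact_force"])
t=to_w([.045,-.02]); go(*t,.14,shpose()[2])
```

```text
shift cm [ 0.14 -0.05  0.17] turn z -0.001 yaw now 0.902 pos [ 0.5931 -0.0449  0.1187] j6 -1.1
0.77499956076492 0.0 [-0.5856378  -0.59818314 -0.14150275]
shift cm [-0.64  0.5  -2.13] turn z 1.109 yaw now 0.902 pos [ 0.5931 -0.0449  0.1187] j6 -1.1
```

jog_arm(
  moves=[
    [[6.0,0,0,0,0,0,0],[6.0,0,0,0,0,0,0],[6.0,0,0,0,0,0,0],[6.0,0,0,0,0,0,0]],
  ],
)

```text
time: 5.38
tool_pos: [0.5925, -0.0458, 0.1195]
tool_rot: [-0.0, 0.328, 0.945, -0.001]
contact_force: [-4.6, -3.3, 6.1]
gripper_width: 0.709
grasp_force: 12.9
```

Run:
```python
from h import *
s=state(); print(s["gripper_width"],s["grasp_force"],s["contact_force"])
print(fitbottle([grab_frame("side")],[.59,-.0446,2.478]))
w=grab_frame("wrist"); print(fitbottle([w],[.59,-.0446,2.478])); cv2.imwrite("pics/w2.png",w["color"])
```

```text
0.7091564259000144 12.857155948877335 [-4.59679086 -3.25349802  6.07926403]
(array([ 0.59135153, -0.04333026,  2.46598035]), 409, 83, np.float64(0.00012488235635610065))
(array([ 0.59181671, -0.04445955,  2.47428502]), 37888, 11944, np.float64(5.434718192446827e-06))
```

View pics/w2.png

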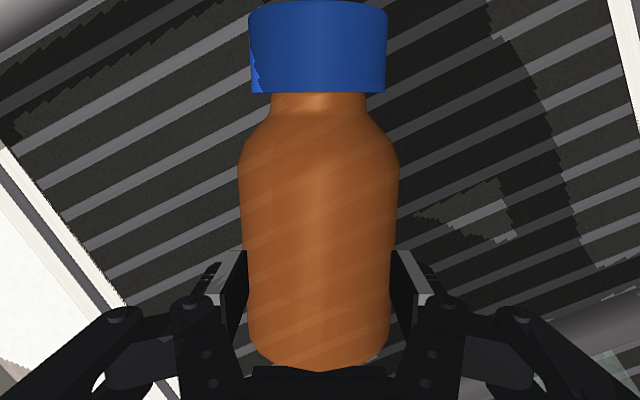

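jog_arm(
  moves=[
    [[5.5,0,0,0,0,0,0],[5.5,0,0,0,0,0,0],[5.5,0,0,0,0,0,0]],
  ],
)

```text
time: 5.73
tool_pos: [0.5927, -0.0458, 0.1202]
tool_rot: [-0.0, 0.328, 0.945, -0.001]
contact_force: [-5.8, -2.7, 7.7]
gripper_width: 0.669
grasp_force: 56.2
```

jog_arm(
  moves=[
    [[5.5,0,0,-0.3,0,0,0],[5.5,0,0,-0.3,0,0,0],[5.5,0,0,-0.2,0,0,0],[5.5,0,0,0,0,0,0]],
  ],
)

```text
time: 6.07
tool_pos: [0.5929, -0.0446, 0.1261]
tool_rot: [-0.0, 0.328, 0.945, 0.0]
contact_force: [-0.3, 0.1, -3.9]
gripper_width: 0.672
grasp_force: 55.6
```

Run:
```python
from h import *
s=state(); print(s["gripper_width"],s["grasp_force"],s["contact_force"],s["tool_pos"])
w=grab_frame("wrist"); a,b=cols(w); p=pts(w,a); print("top z",np.percentile(p[:,2],[80,95,99]), "bottle xy grad"); 
p=pts(w,b);print("cap top",np.percentile(p[:,2],[80,95,99]))
g=grab_frame("side");a,b=cols(g); p=pts(g,b); p=p[(p[:,0]>.45)&(p[:,0]<.6)&(abs(p[:,1])<.1)]; print(np.percentile(p[:,2],[50,90,99]))
t=to_w([.045,-.02]); go(*t,.14,shpose()[2])
```

```text
0.6719266282366334 55.6465619802475 [-0.33850125  0.13304304 -3.90521276] [ 0.59290311 -0.04462845  0.12610959]
top z [0.17961147 0.18084863 0.18160289] bottle xy grad
cap top [0.17037345 0.17141356 0.20971591]
[0.16161858 0.17006137 0.17539873]
shift cm [-0.68  0.5  -1.4 ] turn z 1.109 yaw now 0.902 pos [ 0.5928 -0.0447  0.126 ] j6 -1.1
```

jog_arm(
  moves=[
    [[5.5,0,0,-0.5,0,0,0],[5.5,0,0,-0.5,0,0,0.04],[5.5,0,0,0,0,0,0.08],[5.5,0,0,0,0,0,0.08],[5.5,0,0,0,0,0,0.08],[5.5,0,0,0,0,0,0.08],[5.5,0,0,0,0,0,0.08],[5.5,0,0,0,0,0,0.08],[5.5,0,0,0,0,0,0.08],[5.5,0,0,0,0,0,0.08],[5.5,0,0,0,0,0,0.08],[5.5,0,0,0,0,0,0.08],[5.5,0,0,0,0,0,0.08],[5.5,0,0,0,0,0,0.08],[5.5,0,0,0,0,0,0.08],[5.5,0,0,0,0,0,0.03],[5.5,0,0,0,0,0,0],[5.5,0,0,0,0,0,0]],
  ],
)

```text
time: 7.67
tool_pos: [0.593, -0.0449, 0.1367]
tool_rot: [-0.0, 0.776, 0.63, -0.0]
contact_force: [-0.3, 0.1, -5.6]
gripper_width: 0.667
grasp_force: 55.9
```

Run:
```python
from h import *
s=state(); print(s["gripper_width"],s["grasp_force"],s["contact_force"])
g=grab_frame("scene"); 
cv2.imwrite("pics/c.png",cv2.resize(g["color"][130:330,190:430],None,fx=2.4,fy=2.4,interpolation=2))
t=to_w([.045,-.01]); go(*t,.1205,shpose()[2])
```

```text
0.6667458811218505 55.927528738975525 [-0.31076768  0.09356615 -5.58007531]
shift cm [1.16 0.8  1.62] turn z -0.0 yaw now -0.207 pos [ 0.5931 -0.0449  0.1367] j6 0.01
```

View pics/c.png

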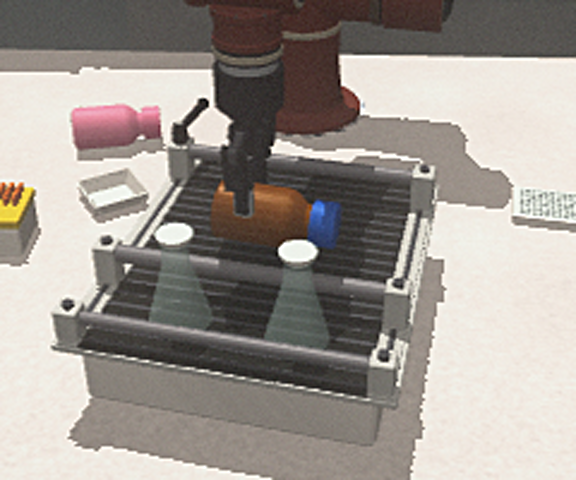

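jog_arm(
  moves=[
    [[5.5,0.6,0.4,0,0,0,0],[5.5,0.6,0.4,0,0,0,0],[5.5,0,0,0.4,0,0,0],[5.5,0,0,0.4,0,0,0],[5.5,0,0,0.3,0,0,0],[5.5,0,0,0.3,0,0,0],[5.5,0,0,0.2,0,0,0],[5.5,0,0,0,0,0,0],[5.5,0,0,0,0,0,0]],
  ],
)

```text
time: 8.47
tool_pos: [0.6035, -0.035, 0.1208]
tool_rot: [0.0, 0.777, 0.63, 0.0]
contact_force: [-0.6, 0.8, -3.8]
gripper_width: 0.664
grasp_force: 56.4
```

jog_arm(
  moves=[
    [[5.5,0,0,0.1,0,0,0],[5.5,0,0,0.05,0,0,0],[5.5,0,0,0,0,0,0],[5.5,0,0,0,0,0,0]],
  ],
)

```text
time: 8.8
tool_pos: [0.6036, -0.0354, 0.1204]
tool_rot: [0.001, 0.777, 0.63, -0.0]
contact_force: [-4.5, -3.3, 4.2]
gripper_width: 0.668
grasp_force: 58.8
```

jog_arm(
  moves=[
    [[5.8,0,0,0,0,0,0],[6.1,0,0,0,0,0,0],[6.4,0,0,0,0,0,0],[6.8,0,0,0,0,0,0],[7.2,0,0,0,0,0,0],[7.7,0,0,0,0,0,0],[8.2,0,0,0,0,0,0],[8.4,0,0,0,0,0,0],[8.4,0,0,0,0,0,0]],
  ],
)

```text
time: 9.55
tool_pos: [0.6034, -0.0348, 0.1191]
tool_rot: [-0.0, 0.777, 0.63, 0.0]
contact_force: [0.0, 1.2, -0.6]
gripper_width: 0.982
grasp_force: 0.0
```

Run:
```python
from h import *
s=state(); print(s["gripper_width"],s["grasp_force"],s["contact_force"])
w=grab_frame("wrist"); q=fitbottle([w],[.603,-.035,1.36]); print(q, to_sh(q[0][:2]), np.degrees(q[0][2]-shpose()[2])); go(*q[0][:2],.12,shpose()[2])
```

```text
0.9819816918988842 0.0 [ 0.04966055  1.22971992 -0.56885924]
(array([ 0.604257  , -0.033724  ,  1.36529799]), 35798, 10427, np.float64(4.392039765972397e-06)) [ 0.04568363 -0.00836887] 90.08157343434829
shift cm [ 0.12  0.06 -0.08] turn z -0.001 yaw now -0.208 pos [ 0.6034 -0.0348  0.1192] j6 0.03
```

jog_arm(
  moves=[
    [[8.5,0,0,-0.6,0,0,0],[8.5,0,0,-1.5,0,0,0],[8.5,0,0,-3,0,0,0],[8.5,0,0,-4,0,0,0],[8.5,0,0,-4,0,0,0],[4,0,-3,0,0,0,0],[0,0,-4,0,0,0,0],[0,0,-4,0,0,0,0],[0,0,-4,0,0,0,0],[0,0,-4,0,0,0,0],[0,0,-1,0,0,0,0],[0,0,0,0,0,0,0],[0,0,0,0,0,0,0]],
  ],
)

```text
time: 10.68
tool_pos: [0.4079, 0.0065, 0.2511]
tool_rot: [0.001, 0.777, 0.63, 0.001]
contact_force: [0.4, 0.9, 0.9]
gripper_width: 0.001
grasp_force: 0.0
```

Run:
```python
from h import *
s=state(); print(s["gripper_width"])
w=grab_frame("wrist"); g=grab_frame("scene"); q=fitbottle([w,g],[.603,-.035,1.36]); print(q, to_sh(q[0][:2]), np.degrees(q[0][2]-shpose()[2]))
P=np.vstack([pts(f,np.ones((400,640),bool)) for f in(w,)]); S=to_sh(P); k=(abs(S[:,0]+.108)<.03)&(abs(S[:,1])<.12)&(P[:,2]>.15)&(P[:,2]<.156)
print("bar x",np.percentile(S[k,0],[5,50,95]),k.sum())
S2=P[(P[:,2]>.168)&(P[:,2]<.2)]; S3=to_sh(S2); k=(S3[:,0]<-.05)&(S3[:,1]<-.1)&(S3[:,0]>-.22); print("lever",np.round(np.percentile(S3[k],[2,50,98],axis=0),3).tolist(),k.sum())
go(*to_w([-.155,-.01]),.128,shpose()[2])
```

```text
0.001041433080026994
(array([ 0.60452631, -0.03375938,  1.36439776]), 14958, 3772, np.float64(4.019071107631139e-06)) [ 0.04595446 -0.00834816] 90.02999445063531
bar x [-0.11437848 -0.10813285 -0.10123416] 5433
lever [[-0.16, -0.153], [-0.155, -0.148], [-0.15, -0.146]] 179
shift cm [-0.06 -0.1  12.27] turn z -0.001 yaw now -0.208 pos [0.4085 0.0063 0.2507] j6 0.04
```

jog_arm(
  moves=[
    [[0,0,0,4,0,0,0],[0,0,0,4,0,0,0],[0,0,0,3,0,0,0],[0,0,0,1.2,0,0,0],[0,0,0,0,0,0,0],[0,0,1,0,0,0,0],[0,0,0.6,0,0,0,0],[0,0,0.6,0,0,0,0],[0,0,0.8,0,0,0,0],[0,0,1,0,0,0,0],[0,0,1,0,0,0,0],[0,0,1,0,0,0,0],[0,0,1,0,0,0,0],[0,0,0,0,0,0,0]],
  ],
)

```text
time: 11.95
tool_pos: [0.4785, -0.0085, 0.1295]
tool_rot: [0.001, 0.777, 0.63, 0.001]
contact_force: [-0.1, 0.2, 1.2]
gripper_width: 0.002
grasp_force: 0.0
```

```bash
cat > c.py <<'E'
from h import *
w=grab_frame("wrist"); P=pts(w,np.ones((400,640),bool)); S=to_sh(P); T=to_sh(state()["tool_pos"])
print("tcp sh",T,state()["contact_force"])
q=fitbottle([w,grab_frame("scene")],[.603,-.035,1.36]); print(q[0],q[1:3],to_sh(q[0][:2]))
go(*to_w([.0155,-.01]),.128,shpose()[2])
E
python3 c.py
```

```text
tcp sh [-0.08367215 -0.00952498] [-0.23024278  0.40947241  0.03003533]
[ 0.60447567 -0.0337656   1.3631534 ] (33402, 7185) [ 0.04590618 -0.00836465]
shift cm [-0.04  9.98  0.08] turn z -0.001 yaw now -0.208 pos [ 0.4768 -0.0081  0.1288] j6 0.03
```

jog_arm(
  moves=[
    [[0,0,0.8,0,0,0,0],[0,0,0.8,0,0,0,0],[0,0,0.8,0,0,0,0],[0,0,0.8,0,0,0,0],[0,0,0.5,0,0,0,0]],
  ],
)

```text
time: 12.47
tool_pos: [0.5135, -0.0159, 0.1283]
tool_rot: [0.0, 0.777, 0.63, 0.0]
contact_force: [-0.4, 0.4, -0.2]
gripper_width: -0.002
grasp_force: 0.0
```

```bash
cat >> c.py <<'E'
k=(abs(S[:,1])>.02)&(abs(S[:,1])<.12)&(P[:,2]>.149)&(P[:,2]<.156)&(S[:,0]>T[0]-.03)&(S[:,0]<T[0]+.06); print("bar x",np.percentile(S[k,0],[5,50,95]),k.sum())
E
python3 c.py
```

```text
tcp sh [-0.0463779  -0.00961898] [-1.87333259 -0.2525995   0.67664223]
[ 0.60449147 -0.03378006  1.36425529] (38946, 12094) [ 0.04592462 -0.00837556]
shift cm [-0.03  6.26  0.02] turn z -0.001 yaw now -0.208 pos [ 0.5132 -0.0158  0.1282] j6 0.03
bar x [0.01205192 0.01306059 0.01357672] 401
```

```bash
cat > c.py <<'E'
from h import *
T=to_sh(state()["tool_pos"]); print("tcp sh",T,state()["contact_force"])
fr=[grab_frame("scene"),grab_frame("side")]
for f in fr:
    P=pts(f,np.ones((400,640),bool)); S=to_sh(P)
    k=(abs(S[:,1])>.04)&(abs(S[:,1])<.14)&(P[:,2]>.149)&(P[:,2]<.156)&(S[:,0]>-.13)&(S[:,0]<.1)
    k&=~((S[:,0]>.0)&(S[:,1]>-.06)&(S[:,1]<.1)); print("bar x",np.percentile(S[k,0],[10,50,90]),k.sum())
q=fitbottle(fr[:1],[.603,-.035,1.36]); print(q[0],q[1:3],to_sh(q[0][:2]))
cv2.imwrite("pics/d.png",np.hstack([cv2.resize(fr[0]["color"][150:300,200:400],None,fx=2,fy=2,interpolation=2),cv2.resize(fr[1]["color"][150:300,260:450],None,fx=2,fy=2,interpolation=2)]))
E
python3 c.py
```

```text
tcp sh [-0.04709718 -0.00957694] [-0.55573501 -0.38374681 -0.60759852]
bar x [-0.11007795 -0.10437089 -0.10028263] 169
bar x [-0.11529909 -0.10914194 -0.10127178] 126
[ 0.60211541 -0.03479873  1.36802104] (626, 138) [ 0.04380852 -0.00986066]
```

View pics/d.png

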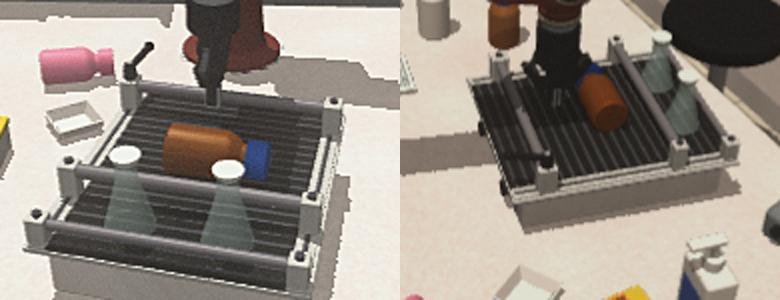

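jog_arm(
  moves=[
    [[0,0,0,-2,0,0,0],[0,0,0,-3,0,0,0],[0,0,0,-2,0,0,0],[0,0,0,0,0,0,0],[0,0,-3,0,0,0,0],[0,0,-3,0,0,0,0],[0,0,-3,0,0,0,0],[0,0,-2.5,0,0,0,0],[0,0,0,0,0,0,0],[0,0,0,0,0,0,0],[0,0,0,2,0,0,0],[0,0,0,2,0,0,0],[0,0,0,2,0,0,0],[0,0,0,1,0,0,0],[0,0,0,0,0,0,0],[0,0,0,0,0,0,0]],
  ],
)

```text
time: 14.0
tool_pos: [0.4, 0.0081, 0.1279]
tool_rot: [-0.001, 0.777, 0.63, -0.0]
contact_force: [1.3, 0.6, -0.7]
gripper_width: 0.001
grasp_force: 0.0
```

```bash
python3 c.py; python3 -c "
from h import *
go(*to_w([-.162,-.01]),.128,shpose()[2])
f=grab_frame('scene');print(pix(f,state()['tool_pos']), pix(f,[*to_w([-.108,-.01]),.153]))"
```

```text
tcp sh [-0.16280992 -0.00944772] [ 1.27020849  0.61309412 -0.69443228]
bar x [-0.11037213 -0.10501747 -0.10089898] 161
bar x [-0.11478111 -0.1081991  -0.10197999] 72
[ 0.60223184 -0.03441435  1.36932562] (613, 145) [ 0.0438435  -0.00946056]
shift cm [-0.06 -0.02  0.16] turn z -0.001 yaw now -0.208 pos [0.401  0.0079 0.1296] j6 0.04
(np.float64(314.9718606340234), np.float64(193.18854207891644)) (np.float64(310.8730546011462), np.float64(194.87430822884565))
```

View pics/d.png

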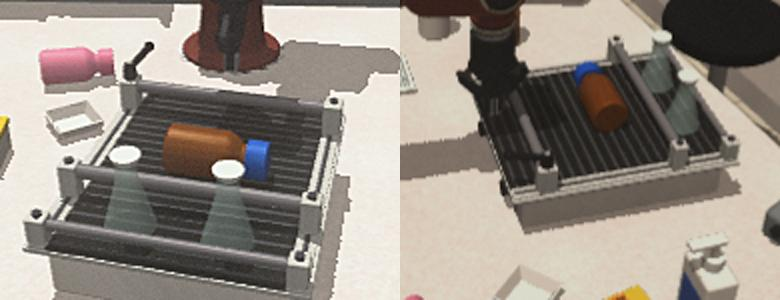

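jog_arm(
  moves=[
    [[0,0,0.6,0,0,0,0],[0,0,0.6,0,0,0,0],[0,0,0.6,0,0,0,0],[0,0,0.5,0,0,0,0],[0,0,0.5,0,0,0,0],[0,0,0.5,0,0,0,0],[0,0,0.5,0,0,0,0],[0,0,0.5,0,0,0,0]],
  ],
)

```text
time: 14.82
tool_pos: [0.4424, -0.0009, 0.1281]
tool_rot: [-0.0, 0.777, 0.63, -0.0]
contact_force: [0.3, -0.0, -0.3]
gripper_width: 0.001
grasp_force: 0.0
```

```bash
python3 c.py
```

```text
tcp sh [-0.11942929 -0.00944714] [ 0.25330748 -0.00218402 -0.27363421]
bar x [-0.11078966 -0.10481172 -0.10022851] 167
bar x [-0.11593085 -0.10973311 -0.10158114] 68
[ 0.60240141 -0.03405543  1.36797848] (607, 145) [ 0.04393572 -0.00907445]
```

Run:
```python
from h import *
s=state(); T=s["tool_pos"]; print(T,s["joint_pos"])
for n in("scene","side"):
    f=grab_frame(n); P=pts(f,np.ones((400,640),bool)); k=(np.hypot(*(P[:,:2]-T[:2]).T)<.03)&(P[:,2]>.11)
    p=P[k]; print(n,len(p),np.histogram(p[:,2],bins=np.arange(.11,.3,.01))[0])
    u,v=pix(f,T); u,v=int(u),int(v); print(u,v,f["color"][v-30:v+6:2,u].sum(1), np.round(f["depth"][v-30:v+6:2,u],3), (np.asarray(f["R"])@T+f["t"])[2])
g=cv2.resize(grab_frame("side")["color"][150:250,290:390],None,fx=5,fy=5,interpolation=2)
cv2.circle(g,(int((pix(f,T)[0]-290)*5),int((pix(f,T)[1]-150)*5)),5,(0,255,0),1); cv2.imwrite("pics/e.png",g)
```

```text
[ 0.44254778 -0.00091885  0.12821957] [-1.70523594e-01 -3.55118603e-01  2.09757467e+00 -1.92064902e-05
  1.39927744e+00  3.75945156e-02]
scene 547 [ 0  0 13 46 38 14 23 26 11 13 13 14 17 20 22 31  7  0]
311 199 [149 151 180 154 148 160 158 164 163 152 162 155 757 177 284 247 185 229] [1.074 1.085 1.052 1.059 1.064 1.077 1.1   1.121 1.126 1.131 1.134 1.139
 1.471 1.143 1.14  1.142 1.211 1.195] 1.167742492626163
side 515 [ 9  0  0 13 21  8 19 18 18 27 47 22 22 31 38 43 17  0]
317 211 [ 86  77  85  84  88  85  86  85  88 188 183 201 195  95 104 120 103  97] [1.615 1.612 1.617 1.623 1.628 1.634 1.642 1.652 1.66  1.662 1.669 1.67
 1.683 1.763 1.755 1.747 1.74  1.727] 1.7126872418307404
```

View pics/e.png

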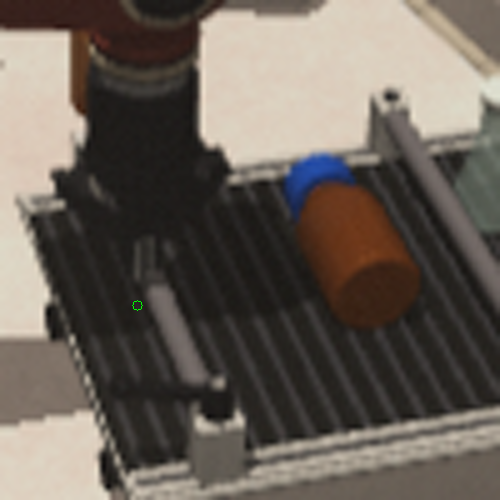

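Run:
```python
from h import *
s=state(); T=s["tool_pos"]
for n in("scene","side"):
    f=grab_frame(n); print(n,f["fx"])
    for dz in (0,.01,.02,.025,.03,.035,.04): print(dz,np.round(pix(f,[T[0],T[1],T[2]+dz]),1))
    u,v=map(int,pix(f,T))
    m=np.zeros((400,640),bool); m[v-14:v+1,u]=1
    for uu in(u-1,u,u+1,u+3):
        print(uu,[(vv,round(float(f["depth"][vv,uu]),3),int(f["color"][vv,uu].sum()),np.round(pts(f,(np.indices((400,640))==np.array([vv,uu])[:,None,None]).all(0)),3).tolist()) for vv in range(v-11,v-2)])
```

```text
scene 368.09539107610755
0 [311.9 199.9]
0.01 [311.9 197.2]
0.02 [312.  194.4]
0.025 [312. 193.]
0.03 [312.  191.6]
0.035 [312.  190.2]
0.04 [312.  188.8]
310 [(188, 1.134, 157, [[0.452, -0.007, 0.177]]), (189, 1.139, 136, [[0.45, -0.007, 0.172]]), (190, 1.139, 127, [[0.452, -0.007, 0.169]]), (191, 1.151, 217, [[0.443, -0.007, 0.161]]), (192, 1.472, 554, [[0.164, -0.017, 0.001]]), (193, 1.464, 747, [[0.173, -0.016, 0.002]]), (194, 1.455, 613, [[0.183, -0.016, 0.003]]), (195, 1.148, 208, [[0.452, -0.007, 0.151]]), (196, 1.143, 275, [[0.457, -0.006, 0.151]])]
311 [(188, 1.13, 141, [[0.456, -0.003, 0.179]]), (189, 1.138, 157, [[0.451, -0.003, 0.172]]), (190, 1.134, 132, [[0.456, -0.003, 0.172]]), (191, 1.142, 201, [[0.451, -0.003, 0.165]]), (192, 1.147, 551, [[0.448, -0.004, 0.16]]), (193, 1.466, 753, [[0.171, -0.013, 0.001]]), (194, 1.461, 742, [[0.178, -0.012, 0.0]]), (195, 1.143, 174, [[0.456, -0.003, 0.154]]), (196, 1.143, 278, [[0.458, -0.003, 0.151]])]
312 [(188, 1.134, 148, [[0.453, -0.0, 0.177]]), (189, 1.132, 143, [[0.456, -0.0, 0.175]]), (190, 1.136, 137, [[0.454, -0.0, 0.171]
[... 1733 characters left out ...]
0, [[0.437, -0.013, 0.181]]), (203, 1.682, 138, [[0.441, -0.006, 0.17]]), (204, 1.676, 137, [[0.438, -0.013, 0.171]]), (205, 1.685, 137, [[0.44, -0.009, 0.163]]), (206, 1.706, 132, [[0.447, 0.004, 0.147]]), (207, 1.699, 117, [[0.443, -0.003, 0.149]]), (208, 1.759, 110, [[0.464, 0.036, 0.108]])]
320 [(200, 1.673, 160, [[0.447, -0.01, 0.184]]), (201, 1.677, 160, [[0.447, -0.009, 0.179]]), (202, 1.679, 161, [[0.447, -0.01, 0.175]]), (203, 1.679, 157, [[0.446, -0.012, 0.173]]), (204, 1.683, 192, [[0.446, -0.011, 0.167]]), (205, 1.702, 184, [[0.452, -0.0, 0.153]]), (206, 1.696, 170, [[0.449, -0.006, 0.154]]), (207, 1.69, 252, [[0.446, -0.012, 0.154]]), (208, 1.698, 297, [[0.448, -0.009, 0.147]])]
```

jog_arm(
  moves=[
    [[0,0,-1.5,0,0,0,0],[0,0,-2,0,0,0,0],[0,0,0,0,0,0,0],[0,0,0,0,0,0,0],[0,0,0,1,0,0,0],[0,0,0,1,0,0,0],[0,0,0,0.4,0,0,0],[0,0,0,0,0,0,0],[0,0,0.7,0,0,0,0],[0,0,0.7,0,0,0,0],[0,0,0.7,0,0,0,0],[0,0,0.7,0,0,0,0],[0,0,0.7,0,0,0,0],[0,0,0.7,0,0,0,0]],
  ],
)

```text
time: 16.33
tool_pos: [0.4489, -0.0022, 0.1046]
tool_rot: [-0.001, 0.777, 0.63, -0.001]
contact_force: [-6.6, 0.9, 4.9]
gripper_width: 0.0
grasp_force: 3.5
```

```bash
python3 c.py
```

```text
tcp sh [-0.11284583 -0.00943489] [-6.55922891  0.86529061  4.88078559]
bar x [-0.09321384 -0.08727604 -0.08318707] 175
bar x [-0.09803612 -0.09107894 -0.08301916] 71
[ 0.60225584 -0.03446053  1.36687361] (624, 141) [ 0.04387647 -0.00950082]
```

jog_arm(
  moves=[
    [[0,0,-0.2,0.4,0,0,0],[0,0,0.4,0,0,0,0],[0,0,0.7,0,0,0,0],[0,0,0.8,0,0,0,0],[0,0,0.8,0,0,0,0],[0,0,0.8,0,0,0,0],[0,0,0.8,0,0,0,0],[0,0,0.8,0,0,0,0],[0,0,0.8,0,0,0,0],[0,0,0.8,0,0,0,0],[0,0,0.5,0,0,0,0],[0,0,0.3,0,0,0,0]],
  ],
)

```text
time: 17.43
tool_pos: [0.5193, -0.0169, 0.0993]
tool_rot: [-0.001, 0.777, 0.63, -0.001]
contact_force: [-5.0, 1.8, 1.3]
gripper_width: 0.002
grasp_force: 2.7
```

```bash
python3 c.py
```

```text
tcp sh [-0.04086841 -0.00936558] [-4.96400895  1.80109821  1.32840206]
bar x [-0.02008971 -0.01465032 -0.01003385] 205
bar x [-0.02332648 -0.01635714 -0.00955792] 64
[ 0.6022606  -0.03446971  1.36882264] (608, 128) [ 0.04388302 -0.00950883]
```

jog_arm(
  moves=[
    [[0,0,0.4,0,0,0,0],[0,0,0.4,0,0,0,0],[0,0,0.3,0,0,0,0],[0,0,0.2,0,0,0,0],[0,0,0.2,0,0,0,0],[0,0,0.2,0,0,0,0],[0,0,0.2,0,0,0,0],[0,0,0.2,0,0,0,0],[0,0,0.2,0,0,0,0],[0,0,0.2,0,0,0,0],[0,0,0.2,0,0,0,0],[0,0,0.2,0,0,0,0],[0,0,0.2,0,0,0,0],[0,0,0.2,0,0,0,0],[0,0,0.2,0,0,0,0],[0,0,0.2,0,0,0,0],[0,0,0.2,0,0,0,0],[0,0,0.2,0,0,0,0],[0,0,0.2,0,0,0,0]],
  ],
)

```text
time: 19.12
tool_pos: [0.5612, -0.0257, 0.0994]
tool_rot: [-0.001, 0.777, 0.63, -0.001]
contact_force: [-4.4, 2.2, -1.8]
gripper_width: 0.001
grasp_force: 2.7
```

```bash
python3 c.py
```

```text
tcp sh [ 0.00184889 -0.00935165] [-4.40381526  2.24901557 -1.75120383]
bar x [0.02200965 0.02783785 0.0326439 ] 134
bar x [0.01949168 0.02487341 0.03143042] 41
[ 0.62651645 -0.03972966  1.36748051] (601, 133) [ 0.06870209 -0.00967324]
```

jog_arm(
  moves=[
    [[0,0,0.2,0,0,0,0],[0,0,0.2,0,0,0,0],[0,0,0.2,0,0,0,0],[0,0,0.1,0,0,0,0],[0,0,0.1,0,0,0,0],[0,0,0.1,0,0,0,0],[0,0,0.1,0,0,0,0],[0,0,0,0,0,0,0]],
  ],
)

```text
time: 19.88
tool_pos: [0.5712, -0.0278, 0.0994]
tool_rot: [-0.001, 0.777, 0.63, -0.001]
contact_force: [-4.8, 2.6, -1.1]
gripper_width: -0.001
grasp_force: 2.3
```

jog_arm(
  moves=[
    [[0,0,0.1,0,0,0,0],[0,0,0.1,0,0,0,0],[0,0,0,0,0,0,0]],
  ],
)

```text
time: 20.13
tool_pos: [0.5732, -0.0282, 0.0994]
tool_rot: [-0.001, 0.777, 0.63, -0.0]
contact_force: [-4.7, 2.3, -1.7]
gripper_width: 0.002
grasp_force: 2.3
```

jog_arm(
  moves=[
    [[0,0,0.1,0,0,0,0],[0,0,0.1,0,0,0,0],[0,0,0,0,0,0,0]],
  ],
)

```text
time: 20.38
tool_pos: [0.5752, -0.0286, 0.0994]
tool_rot: [-0.001, 0.777, 0.63, -0.0]
contact_force: [-5.0, 3.0, -2.7]
gripper_width: 0.002
grasp_force: 2.3
```

```bash
python3 c.py
```

```text
tcp sh [ 0.01623783 -0.00935159] [-4.97445942  2.9519987  -2.652984  ]
bar x [0.03639114 0.04230162 0.04728419] 135
bar x [0.03170303 0.03839036 0.04593612] 49
[ 0.64130749 -0.04228877  1.37067335] (528, 117) [ 0.08370338 -0.00913896]
```

jog_arm(
  moves=[
    [[0,0,0.05,0,0,0,0],[0,0,0.05,0,0,0,0],[0,0,0,0,0,0,0]],
  ],
)

```text
time: 20.73
tool_pos: [0.576, -0.0288, 0.0994]
tool_rot: [-0.001, 0.777, 0.63, -0.001]
contact_force: [-6.0, 2.1, -2.9]
gripper_width: 0.001
grasp_force: 2.7
```

jog_arm(
  moves=[
    [[0,0,0.05,0,0,0,0],[0,0,0,0,0,0,0]],
  ],
)

```text
time: 20.9
tool_pos: [0.5761, -0.0288, 0.0994]
tool_rot: [-0.001, 0.777, 0.63, -0.001]
contact_force: [-6.5, 3.0, -2.2]
gripper_width: -0.002
grasp_force: 3.4
```

jog_arm(
  moves=[
    [[0,0,0.05,0,0,0,0],[0,0,0,0,0,0,0]],
  ],
)

```text
time: 21.07
tool_pos: [0.5763, -0.0289, 0.0994]
tool_rot: [-0.002, 0.777, 0.63, -0.001]
contact_force: [-7.1, 3.2, -0.9]
gripper_width: 0.0
grasp_force: 4.1
```

jog_arm(
  moves=[
    [[0,0,0.1,0,0,0,0],[0,0,0.05,0,0,0,0],[0,0,0.05,0,0,0,0],[0,0,0,0,0,0,0]],
  ],
)

```text
time: 21.4
tool_pos: [0.5765, -0.0289, 0.0993]
tool_rot: [-0.004, 0.777, 0.63, -0.003]
contact_force: [-12.7, 4.5, 3.1]
gripper_width: 0.001
grasp_force: 7.4
```

jog_arm(
  moves=[
    [[0,0,-0.3,0,0,0,0],[0,0,-0.7,0,0,0,0],[0,0,-1,0,0,0,0],[0,0,0,0,0,0,0],[0,0,0,-2,0,0,0],[0,0,0,-3,0,0,0],[0,0,0,-3,0,0,0],[0,0,0,-3,0,0,0],[0,0,0,0,0,0,0],[0,0,0,0,0,0,0]],
  ],
)

```text
time: 22.23
tool_pos: [0.5624, -0.0263, 0.2139]
tool_rot: [0.003, 0.777, 0.63, 0.002]
contact_force: [-0.6, 0.4, 0.8]
gripper_width: -0.003
grasp_force: 0.0
```

```bash
python3 c.py
python3 - <<'E'
from h import *
for n in("scene","side","wrist"):
    f=grab_frame(n); v=f["color"].max(2); P=pts(f,v<75); S=to_sh(P); k=(P[:,2]>.163)&(P[:,2]<.194)&(abs(S[:,0]-.01)<.07)&(abs(S[:,1]+.14)<.05)
    q=S[k]; print(n,k.sum())
    if k.sum()>10:
        c,s2,_=cv2.minAreaRect(q.astype(np.float32)); print(np.round(np.percentile(q,[2,50,98],axis=0),3).tolist(),np.round(cv2.fitLine(q.astype(np.float32),cv2.DIST_HUBER,0,.01,.01).ravel(),3))
    if n=="wrist": cv2.imwrite("pics/f.png",f["color"])
go(*to_w([-.009,-.197]),.134,shpose()[2])
E
```

```text
tcp sh [ 0.00321445 -0.00968219] [-0.61748824  0.4062259   0.82329543]
bar x [0.03776441 0.0436311  0.04810606] 142
bar x [0.03214335 0.03810602 0.0457341 ] 56
[ 0.64155893 -0.0425206   1.36872673] (526, 107) [ 0.08399708 -0.00931419]
scene 95
[[-0.022, -0.165], [0.025, -0.153], [0.051, -0.143]] [ 0.986 -0.17   0.021 -0.154]
side 99
[[-0.028, -0.172], [0.015, -0.16], [0.048, -0.145]] [ 0.98  -0.197  0.011 -0.16 ]
wrist 0
shift cm [-18.74  -0.87   7.43] turn z -0.001 yaw now -0.208 pos [ 0.5594 -0.0256  0.2082] j6 0.03
```

View pics/f.png

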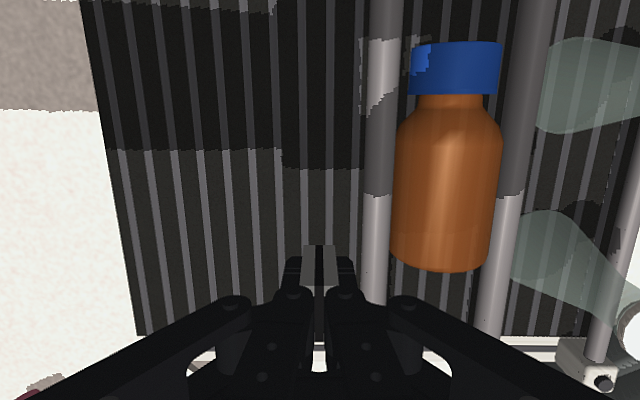

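jog_arm(
  moves=[
    [[0,-3,-0.9,0,0,0,0],[0,-4,0,0,0,0,0],[0,-4,0,0,0,0,0],[0,-4,0,0,0,0,0],[0,-3.7,0,0,0,0,0],[0,0,0,0,0,0,0],[0,0,0,0,0,0,0],[0,0,0,2,0,0,0],[0,0,0,2,0,0,0],[0,0,0,2,0,0,0],[0,0,0,1.4,0,0,0],[0,0,0,0,0,0,0],[0,0,0,0,0,0,0]],
  ],
)

```text
time: 23.57
tool_pos: [0.5125, -0.2056, 0.1351]
tool_rot: [-0.001, 0.776, 0.63, -0.0]
contact_force: [0.5, 0.1, -0.3]
gripper_width: -0.001
grasp_force: 0.0
```

```bash
cat > l.py <<'E'
from h import *
print("tcp sh",to_sh(state()["tool_pos"]),state()["tool_pos"][2],state()["contact_force"])
for n in("scene","side"):
    f=grab_frame(n); v=f["color"].max(2); P=pts(f,v<75); S=to_sh(P); k=(P[:,2]>.166)&(P[:,2]<.192)&(abs(S[:,0]-.01)<.07)&(abs(S[:,1]+.14)<.06)
    T=to_sh(state()["tool_pos"]); k&=~((abs(S[:,0]-T[0])<.018)&(abs(S[:,1]-T[1])<.016))
    q=S[k]; print(n,k.sum(),np.round(np.percentile(q,[2,50,98],axis=0),3).tolist() if k.sum()>5 else "")
E
python3 l.py; python3 -c "
from h import *
go(*to_w([-.009,-.197]),.134,shpose()[2])"
```

```text
tcp sh [-0.00880069 -0.19547554] 0.13507965435108343 [ 0.51029392  0.10939925 -0.30722711]
scene 97 [[-0.022, -0.165], [0.019, -0.153], [0.051, -0.143]]
side 23 [[-0.004, -0.175], [0.039, -0.17], [0.048, -0.158]]
shift cm [-0.07 -0.17  0.35] turn z -0.0 yaw now -0.207 pos [ 0.5138 -0.2068  0.1375] j6 -0.31
```

jog_arm(
  moves=[
    [[0,0,0,0.2,0,0,0],[0,0.75,-0.1,0,0,0,0],[0,0.75,-0.1,0,0,0,0],[0,0.75,-0.1,0,0,0,0],[0,0.75,-0.1,0,0,0,0],[0,0.5,0,0,0,0,0],[0,0.5,0,0,0,0,0],[0,0.45,0,0,0,0,0],[0,0.5,0.15,0,0,0,0],[0,0.5,0.15,0,0,0,0],[0,0.5,0.2,0,0,0,0],[0,0,0,0,0,0,0]],
  ],
)

```text
time: 24.67
tool_pos: [0.5264, -0.1478, 0.134]
tool_rot: [-0.001, 0.776, 0.63, 0.0]
contact_force: [-0.4, -0.5, 0.4]
gripper_width: -0.004
grasp_force: 0.4
```

```bash
python3 l.py
```

```text
tcp sh [-0.00702989 -0.13603451] 0.133992386784504 [-0.43636817 -0.46998407  0.43145119]
scene 119 [[0.0, -0.165], [0.026, -0.139], [0.051, -0.106]]
side 68 [[0.014, -0.174], [0.031, -0.155], [0.049, -0.128]]
```

jog_arm(
  moves=[
    [[0,0.45,0.35,0,0,0,0],[0,0.45,0.35,0,0,0,0],[0,0.45,0.35,0,0,0,0],[0,0.33,0.5,0,0,0,0],[0,0.33,0.5,0,0,0,0],[0,0.2,0.5,0,0,0,0],[0,0,0,0,0,0,0]],
  ],
)

```text
time: 25.35
tool_pos: [0.5554, -0.1321, 0.1339]
tool_rot: [-0.001, 0.776, 0.63, -0.001]
contact_force: [-5.1, -0.9, 1.7]
gripper_width: -0.0
grasp_force: 2.4
```

```bash
python3 l.py
```

```text
tcp sh [ 0.01811711 -0.11466737] 0.1339231848977327 [-5.07083924 -0.90611201  1.70579643]
scene 116 [[0.036, -0.165], [0.042, -0.132], [0.051, -0.091]]
side 60 [[0.031, -0.174], [0.038, -0.157], [0.049, -0.11]]
```

jog_arm(
  moves=[
    [[0,0,0.1,0,0,0,0],[0,0,0.1,0,0,0,0],[0,0,0,0,0,0,0]],
  ],
)

```text
time: 25.7
tool_pos: [0.5557, -0.1321, 0.1339]
tool_rot: [-0.003, 0.777, 0.63, -0.002]
contact_force: [-10.6, 1.8, 5.7]
gripper_width: -0.002
grasp_force: 5.4
```

Stopped hard against the end stop. Back off, rise and check.

jog_arm(
  moves=[
    [[0,0,-0.5,0,0,0,0],[0,0,-1,0,0,0,0],[0,0,-1.5,0,0,0,0],[0,0,0,-1,0,0,0],[0,0,0,-3,0,0,0],[0,0,0,-3,0,0,0],[0,0,0,-3,0,0,0],[0,0,-3,0,0,0,0],[0,0,-4,0,0,0,0],[0,0,-4,0,0,0,0],[0,0,0,0,0,0,0],[0,0,0,0,0,0,0]],
  ],
)

```text
time: 26.7
tool_pos: [0.4202, -0.1036, 0.2353]
tool_rot: [0.002, 0.777, 0.63, 0.001]
contact_force: [0.4, 1.0, -0.2]
gripper_width: 0.003
grasp_force: 0.0
```

```bash
python3 l.py; python3 c.py
python3 - <<'E'
from h import *
w=grab_frame("wrist"); g=grab_frame("scene")
cv2.imwrite("pics/g.png",np.hstack([cv2.resize(w["color"],(400,250)),cv2.resize(g["color"][150:300,190:390],(400,300))[:250]]))
E
```

```text
tcp sh [-0.12012648 -0.11454209] 0.23534272330987582 [ 0.41109467  0.99032526 -0.18951437]
scene 116 [[0.036, -0.164], [0.042, -0.131], [0.051, -0.092]]
side 84 [[0.03, -0.172], [0.037, -0.14], [0.048, -0.096]]
tcp sh [-0.11854155 -0.11481346] [-0.6419904 -0.7185544 -0.2398915]
bar x [0.03777725 0.04346839 0.04806937] 137
bar x [0.03263177 0.03897481 0.04482974] 63
[ 0.64168959 -0.04219437  1.36203972] (524, 117) [ 0.08405793 -0.00896808]
```

View pics/g.png

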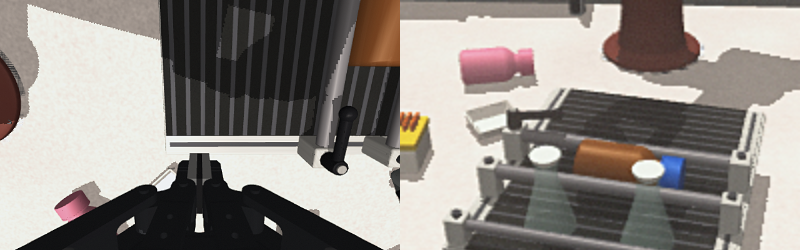

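The final picture shows the lever lying over the bar (wrist view, hub at about (340,170), ball at about (348,112)). The bottle sits snug between the bars, and both flasks are standing.

```bash
python3 -c "
from plant import *
print(job_done())"
```

```text
the job is handed in; nothing more can be done
None
```

The job is handed in: the bottle lies along the bars about 9 mm from their middle. The clamp bar was pushed up to about 13 N and holds the bottle against the fixed bar. Only then was the lever swung to its stop; the flasks stand as before, and I saw nothing else on the bench moved.

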